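Shim the rocking pressure-test stand

TASK

The pressure-test stand rocks because the foot at one corner has lost its rubber cap and hangs clear of the bench. With your fingertips push the wooden wedge that lies in front of it in squarely under that bare foot until it is snug and the stand no longer rocks, without picking the wedge up, jacking the stand off its other feet or shoving the stand along. Then press down firmly on the corner of the base plate above that foot to make sure that it no longer dips, and leave the wedge in place and everything else where it is.

Things in the scene. Friction and masses are not known exactly. Their poses are not given: they have to be found in the camera images.
- shim: Pale wooden wedge, 90 mm long, 45 mm wide, 40 g. Origin: centre of its underside, z up; +x to its thin end (2 mm), -x to its square butt (14 mm high), top an even slope. Starts thin end towards the bare foot, 12 to 52 mm short of it, up to 0.15 rad askew and 10 mm off line. It grows snug with the foot within 8 mm of its middle (8 mm thick there); the push then rises from 1 to 8 N over a few mm.
- test_stand: Loose, 3.9 to 5.5 kg. Grey base plate 250 (x) by 210 (y) mm, 8 thick, top 30 mm above the bench; on it a pipe riser, 140 mm (x) and 115 mm (y) from the bare corner, with valve and dial gauge, 297 mm high. Origin: under the plate's middle at bench level, z up; -x is the dial side, facing the robot. Four feet at x 105, y 85 mm, three rubber-capped. Over 15 N on the wedge jacks or shifts it.
- bare_foot (a point): Lowest point of the one foot without a black rubber cap: a 16 mm round steel stud with a domed end, 8 mm above the bench, under the corner at the stand's -x, +y (on the robot's side, left as seen from the robot). Axes as the stand's.
- plate_corner (a point): The place to press: top of the base plate straight above the bare foot, 30 mm above the bench, 20 mm in from both plate edges, clear of fittings. While the foot hangs free, 3.5 to 6 N here tips the stand and the corner dips 8 mm; a firm test press is 8 to 20 N.
- elbow: White plastic 90 degree pipe elbow lying on its side, arms 45 mm long from the bend, 42 mm high. Bystander, to be left alone. Origin: its underside, below the bend.
- tee: White plastic pipe tee lying on its side, 90 mm long, 42 mm high. Bystander, to be left alone. Origin: its underside, below the middle.
- coupling: White plastic pipe coupling standing on end, 43 mm diameter, 45 mm high. Bystander, to be left alone. Origin: its underside, below the middle.
- nipple: Brass threaded nipple with a hexagon in the middle, standing on end, 38 mm wide, 45 mm high. Bystander, to be left alone. Origin: its underside, below the middle.
- ball_valve: Loose brass ball valve with a flat blue lever, body 64 mm long, 56 mm high with the lever. Bystander, to be left alone. Origin: its underside, below the middle.
- tape_roll: White roll of thread-seal tape lying flat, 56 mm diameter, 14 mm high. Bystander, to be left alone. Origin: its underside, below the middle.
- pliers: Pliers with black grips lying flat, about 210 mm long, 15 mm high. Bystander, to be left alone. Origin: its underside, below the pivot.

How it is judged (in metres and radians):
On the way, in this order (a step that is already met when the one before it is completed fails the run):
1. the wedge is under the bare foot and carries it (x of bare_foot in the frame of shim between -0.035 and 0.04 m and y of bare_foot in the frame of shim between -0.017 and 0.017 m and contact force between shim and test_stand above 0.5 N and height (world z) of plate_corner between 0.0275 and 0.0315 m), for 0.2 s.
2. a fingertip presses the plate corner above that foot with more than 6 N and it does not dip (all of step 1 and contact force between the fingers and test_stand above 6 N and horizontal distance between the grasp point and plate_corner below 0.03 m), for 0.1 s.
At the end, for the whole second after the job is handed in: The wedge lies flat under the bare foot (foot within 17 mm of its centre line, 10 mm from the butt and 5 mm from the thin edge) and carries it with over 0.5 N; plate corner 30 mm high (2.5 mm down to 1.5 mm up), stand upright, at rest, within 12 mm of where it stood (all of step 1 and angle between test_stand's own z axis and vertical below 0.025 rad and linear speed of each of test_stand, shim below 0.01 m/s and height (world z) of shim below 0.003 m and distance of test_stand from where it was at the start of the episode below 0.012 m); the robot touches nothing.
It fails at once if the wedge is lifted off the bench (height (world z) of shim above 0.012 m).
It fails at once if the stand is lifted or tipped over (angle between test_stand's own z axis and vertical above 0.12 rad or height (world z) of test_stand above 0.012 m).
It fails at once if the stand is shoved along the bench (distance of test_stand from where it was at the start of the episode above 0.015 m).
It fails at once if a bystander is moved (distance of any of elbow, tee, coupling, nipple, ball_valve, tape_roll, pliers from where it was at the start of the episode above 0.03 m).
It also fails if it takes over 43 s, if anything falls off the work surface, if the arm or the gripper's body presses on something with over 40 N, if the wrist force passes 120 N, or if a joint passes its speed limit or range.

ROBOT

A 6-joint arm with a two-finger parallel gripper is mounted at the origin on the work surface. World frame = base frame: x ahead of the robot, y to its left, z up, the work surface at z = 0. Lengths are in m, angles in degrees, forces in N, time in s.
With the tool pointing down it reaches from about 0.35 to 1 m from the base axis. Payload 7.1 kg.
Tool frame: the origin (TCP) lies between the finger pads; the fingertips stand 22 mm ahead of it and the grasp point (between the pads) lies 3 mm ahead of it; z points along the fingers, x is the direction in which the jaws open and shut, and the axes are right-handed (so a half turn about z gives the same grasp; the last joint's range is limited). The gripper opens to 85 mm and grips with 20 to 120 N. Pads are 22 mm wide; open, the fingers measure 114 mm over their backs; the gripper's body (76 mm by 85 mm) begins 54 mm behind the grasp point. The pads swing forward as they close: fully open they stand 13 mm farther back than shut.
Start: joints at [67.494, 24.242, 93.386, -0, 62.372, -1.089], TCP at [0.228, 0.582, 0.253] pointing down, gripper open.
Joint ranges: [-172.04, 172.04], [-51.8, 120.97], [4.93, 147.93], [-75.15, 255.16], [6.16, 154.13], [-145.62, 145.62]. Speed limits (degrees/s): [136.94, 136.94, 172.46, 180, 180, 180].

INTERFACE

Orientations are given as a 3x3 rotation matrix whose columns are the frame's x, y, z axes.
In Python, from rig import manip gives the robot as it stands. The module is installed in compiled form; this text tells all that it offers.
- The arm moves only by the tool step_arm, never from a script. Its argument "rows" is one flat list of numbers, 7 for each row, row after row: the shift along the tool's x, y, z in mm, then the turn, a rotation vector about the tool's x, y, z in rad, then the opening, from 0 (shut) to 1 (fully open). A call has 1 to 20 rows; each row shifts and turns the pose as measured when the row begins, along the tool's axes as they then stand; what a row does not reach is not made up. A row lasts 1/12 s, in which the tool goes at most 41.7 mm and 7.16 degrees, less where a joint would pass 70% of its speed; a pose out of reach is approached as far as the arm can. A call with a gripper value outside its range is refused whole. The fingers move at their own pace and stop on an object; the grip force is fixed at half the most. Time passes only in rows, so rows that do not move let the fingers close. It gives the time, the measured TCP pose, the force and the opening at its end, in the units of the state.
- manip.get_state(): the state, without advancing time (a new reading comes with each control period).
- manip.grab_frame(name): name is "side" or "top" or "wrist"; returns the picture (384x512x3 uint8, red, green, blue); there is no depth.
- manip.calibration(name): a dict with "fovy" (degrees; the focal length in pixels is half the picture's height over the tangent of half this angle, whatever the lens; pixels are square), "cx", "cy" (the principal point, pixels), "k1" (the pictures are not rectified: a ray, as slopes to the right and down, at radius r is drawn at 1 + k1 r^2 times it, then the intrinsics apply), "R" (3x3) and "t" (3): a world point X has camera coordinates R X + t. Camera axes: x right, y down, z forward; pixel columns grow to the right and rows downward; lengths in m; the calibration is good to about 2 mm. A picture is of the moment at which its call begins: read the wrist's pose just before it. calibration takes no time and is no camera call; for the wrist camera it gives the pose at the moment of the call.
- manip.sign_off(): hands the job in, once; it reports no verdict.
The state is a dict: "time": time; "q": joint angles; "qvel": joint speeds; "joint_efforts": joint torques, N m; "tool_pos": TCP position; "tool_rot": TCP orientation; "wrist_force": force on the tool from outside, world axes, zero at the start; "wrist_torque": the same for the moment, N m; "opening": opening from 0.0 (shut) to 1.0 (fully open).
Only numpy, scipy, OpenCV 4.12 (cv2) and the standard library are available. Lean on these libraries where they do the work, as an engineer would, in place of code of your own. Each camera call takes 0.05 s, during which the arm holds its last target.

## Working session

There is one attempt and no reset: what is moved stays moved. The work goes in short steps, Python scripts to look and compute and a tool call to move; the robot and the scene stay as the last step left them, time stands still between calls to the robot, and variables do not carry over. Pictures are saved under pics/ and viewed, and the job is handed in when it is done.

Besides the shell and the picture viewer there is one more tool, called as name(argument=value, ...) on one line, values as JSON. step_arm: Moves the arm, as the interface text tells. Its arguments: {"type":"object","properties":{"rows":{"type":"array"}},"required":["rows"]}

```bash
mkdir -p pics; cat > h.py <<'E'
import numpy as np,cv2
from rig import manip
def K(c):
    f=192/np.tan(np.radians(c['fovy'])/2); return np.array([[f,0,c['cx']],[0,f,c['cy']],[0,0,1]])
def proj(c,P):
    P=np.atleast_2d(P).astype(float); r=cv2.Rodrigues(np.array(c['R']))[0]
    return cv2.projectPoints(P,r,np.array(c['t'],float),K(c),np.array([c['k1'],0,0,0.]))[0][:,0]
def pix(c,uv,z):
    uv=np.array(uv,float).reshape(-1,1,2); n=cv2.undistortPoints(uv,K(c),np.array([c['k1'],0,0,0.]))[:,0]
    R=np.array(c['R']);t=np.array(c['t']); o=-R.T@t
    d=np.c_[n,np.ones(len(n))]@R
    return o+d*((z-o[2])/d[:,2])[:,None]
def save(name,im): cv2.imwrite('pics/'+name+'.png',im[:,:,::-1])
E
python3 - <<'E'
from h import *
s=manip.get_state();print(s)
for n in ['side','top','wrist']:
    c=manip.calibration(n);print(n,c['fovy'],c['k1'],(-np.array(c['R']).T@c['t']).round(3))
    im=manip.grab_frame(n);np.save('pics/'+n+'0.npy',im);save(n+'0',im)
E
```

```text
{'time': 0.0, 'q': array([ 6.74942763e+01,  2.42858319e+01,  9.34328009e+01,  1.65686960e-04,
        6.23716841e+01, -1.08783765e+00]), 'qvel': array([-0.07906808, -0.02922845, -0.02596953, -0.03846687, -0.07595985,
       -0.04243425]), 'joint_efforts': array([-2.72424295e-03, -5.57392967e+01, -2.81732208e+01, -3.04616779e-04,
        7.48295453e-03,  1.10938245e-05]), 'tool_pos': array([0.22799682, 0.58136809, 0.25252101]), 'tool_rot': array([[ 3.65168188e-01,  9.30941366e-01, -6.05746449e-04],
       [ 9.30940229e-01, -3.65168689e-01, -1.45529485e-03],
       [-1.57599382e-03, -3.24863546e-05, -9.99998758e-01]]), 'wrist_force': array([ 0.10436888,  0.34978301, -0.28944645]), 'wrist_torque': array([-0.01181753,  0.04103405, -0.03192576]), 'opening': 1.003420157961735}
side 43.68751782997185 0.05449370980269657 [ 0.476 -1.381  1.045]
top 46.58146745646523 0.04734866127079674 [ 0.358 -0.037  1.361]
wrist 67.23026882101011 -0.0071751838757096635 [0.157 0.61  0.372]
```

View pics/side0.png

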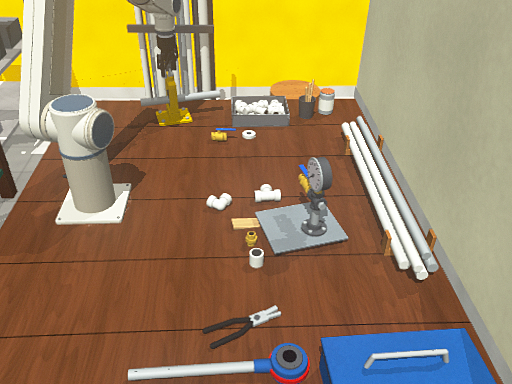

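View pics/top0.png

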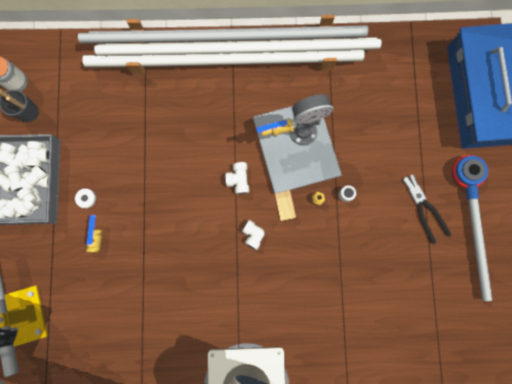

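View pics/wrist0.png

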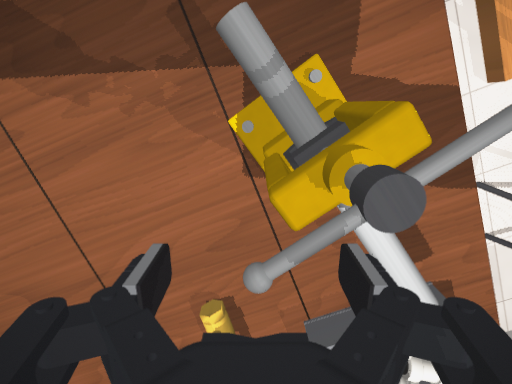

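The top view shows the stand around (297,148), its near-left corner at about (271,192), and the wedge at about (286,205). The nipple is at (319,198), the tee at (238,178) and the elbow at (254,235). I'll zoom in to measure.

```bash
python3 - <<'E'
from h import *
im=np.load('pics/top0.npy')[90:260,220:370];save('topz',cv2.resize(im,None,fx=3.5,fy=3.5,interpolation=cv2.INTER_CUBIC))
im=np.load('pics/side0.npy')[170:280,190:360];save('sidez',cv2.resize(im,None,fx=4.5,fy=4.5,interpolation=cv2.INTER_CUBIC))
E
```

```text
(no output)
```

View pics/topz.png

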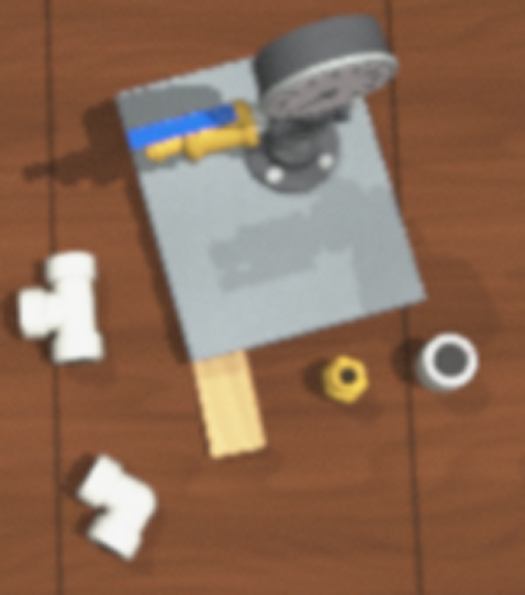

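View pics/sidez.png

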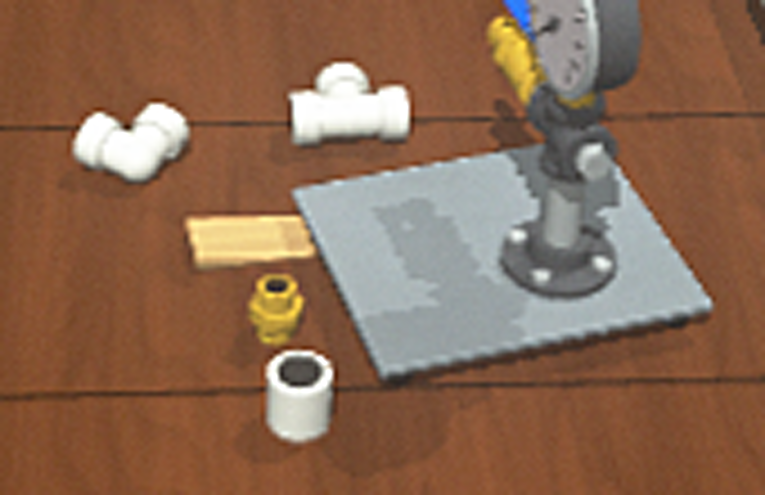

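```bash
python3 - <<'E'
from h import *
c=manip.calibration('top');cs=manip.calibration('side')
t=lambda p:(np.array(p,float)+.5)/3.5-.5+[220,90]
sd=lambda p:(np.array(p,float)+.5)/4.5-.5+[190,170]
P=pix(c,t([[192,360],[425,297],[117,95]]),.03);print('plate top',P.round(4))
print(np.linalg.norm(P[1]-P[0]),np.linalg.norm(P[2]-P[0]))
Q=pix(cs,sd([[293,187],[385,380],[712,305]]),.03);print('plate side (near-left, near-right, far-right)',Q.round(4),np.linalg.norm(Q[1]-Q[0]),np.linalg.norm(Q[2]-Q[1]))
W=pix(c,t([[211,458],[265,445]]),.014);W2=pix(cs,sd([[187,218],[196,248]]),.014);print('butt',W.round(4),W2.round(4))
print(pix(c,t([[194,358],[247,348]]),.006).round(4))
for nm,p in dict(elbow=(130,500),tee=(72,305),nip=(345,378),coup=(448,362)).items(): print(nm,pix(c,t([p]),.03).round(3))
E
```

```text
plate top [[ 0.5615 -0.1     0.03  ]
 [ 0.611  -0.3039  0.03  ]
 [ 0.8003 -0.0419  0.03  ]]
0.20983921764224264 0.2458568286998365
plate side (near-left, near-right, far-right) [[ 0.5603 -0.1014  0.03  ]
 [ 0.6116 -0.3144  0.03  ]
 [ 0.8503 -0.2457  0.03  ]] 0.21901340362229824 0.24838572013543786
butt [[ 0.4777 -0.1142  0.014 ]
 [ 0.4877 -0.1613  0.014 ]] [[ 0.4796 -0.1163  0.014 ]
 [ 0.4858 -0.1517  0.014 ]]
[[ 0.5668 -0.1029  0.006 ]
 [ 0.5744 -0.1498  0.006 ]]
elbow [[ 0.443 -0.043  0.03 ]]
tee [[0.613 0.002 0.03 ]]
nip [[ 0.542 -0.231  0.03 ]]
coup [[ 0.553 -0.32   0.03 ]]
```

step_arm(rows=[-19,27.3,-1.7,0,0,0,0.24,-19,27.3,-1.7,0,0,0,0.24,-19,27.3,-1.7,0,0,0,0.24,-19,27.3,-1.7,0,0,0,0.24,-19,27.3,-1.7,0,0,0,0.24,-19,27.3,-1.7,0,0,0,0.24,-19,27.3,-1.7,0,0,0,0.24,-19,27.3,-1.7,0,0,0,0.24,-19,27.3,-1.7,0,0,0,0.24,-19,27.3,-1.7,0,0,0,0.24,-19,27.3,-1.7,0,0,0,0.24,-19,27.3,-1.7,0,0,0,0.24])

```text
time: 1.15
tool_pos: [0.4543, 0.2398, 0.2707]
tool_rot: [[0.355, 0.935, -0.004], [0.935, -0.355, -0.002], [-0.004, -0.003, -1.0]]
wrist_force: [1.7, -0.6, -0.0]
opening: 0.24
```

step_arm(rows=[-30.6,8.6,0,0,0,0,0.24,-30.6,8.6,0,0,0,0,0.24,-30.6,8.6,0,0,0,0,0.24,-30.6,8.6,0,0,0,0,0.24,-30.6,8.6,0,0,0,0,0.24,-30.6,8.6,0,0,0,0,0.24,-30.6,8.6,0,0,0,0,0.24,-30.6,8.6,0,0,0,0,0.24,-30.6,8.6,0,0,0,0,0.24,-30.6,8.6,0,0,0,0,0.24,-30.6,8.6,0,0,0,0,0.24,-30.6,8.6,0,0,0,0,0.24,0,0,0,0,0,-0.11,0.24,0,0,0,0,0,-0.11,0.24,0,0,0,0,0,-0.11,0.24,0,0,0,0,0,-0.11,0.24,0,0,0,0,0,-0.11,0.24,0,0,0,0,0,0,0.24])

```text
time: 2.65
tool_pos: [0.4172, -0.1656, 0.2709]
tool_rot: [[-0.2, 0.98, -0.001], [0.98, 0.2, -0.003], [-0.002, -0.002, -1.0]]
wrist_force: [-0.1, 0.7, 0.6]
opening: 0.239
```

```bash
python3 - <<'E'
from h import *
s=manip.get_state();print(s['tool_pos'],s['q'].round(1),s['wrist_force'])
c=manip.calibration('wrist');np.savez('pics/w1c.npz',**c)
im=manip.grab_frame('wrist');np.save('pics/w1.npy',im);save('w1',im);print((-np.array(c['R']).T@c['t']).round(3))
E
```

```text
[ 0.41721345 -0.16561127  0.27086433] [ -23.1    7.8  113.8   -0.2   58.4 -124.5] [-0.14323338  0.72903094  0.57343607]
[ 0.343 -0.179  0.39 ]
```

View pics/w1.png

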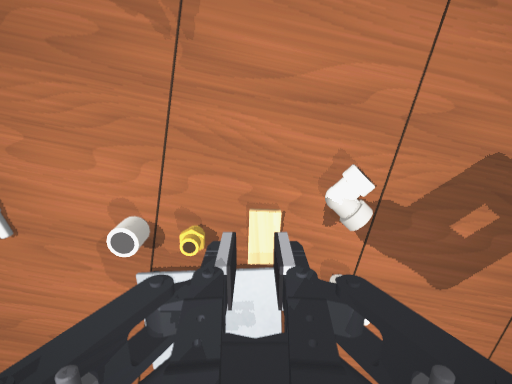

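The wrist view shows the wedge's butt at about (250,210)–(281,210) and its thin end at about (248,263)–(274,264), near the plate edge. I'll zoom in.

```bash
python3 - <<'E'
from h import *
im=np.load('pics/w1.npy')[195:345,130:380];save('w1z',cv2.resize(im,None,fx=3.2,fy=3.2,interpolation=cv2.INTER_CUBIC))
im=np.load('pics/w1.npy')[200:280,230:300];save('w1zz',cv2.resize(im,None,fx=7,fy=7,interpolation=cv2.INTER_CUBIC))
E
```

```text
(no output)
```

View pics/w1z.png

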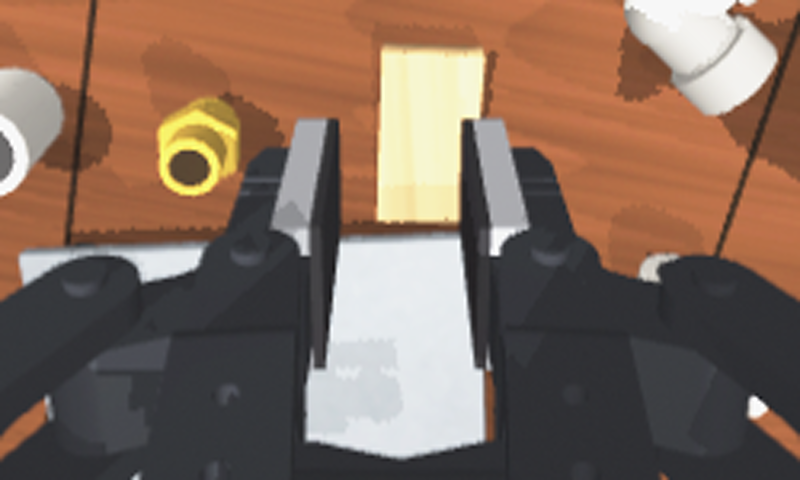

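View pics/w1zz.png

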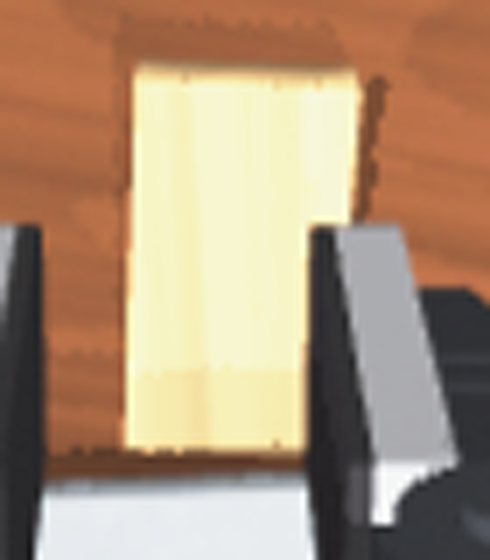

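```bash
python3 - <<'E'
from h import *
c=dict(np.load('pics/w1c.npz'))
t=lambda p:(np.array(p,float)+.5)/7-.5+[230,200]
t3=lambda p:(np.array(p,float)+.5)/3.2-.5+[130,195]
B=pix(c,t([[135,68],[360,72]]),.014)
T=pix(c,t([[124,450]]),.002);M=pix(c,t([[352,225]]),.009)
print(B.round(4),T.round(4),M.round(4))
print('w',np.linalg.norm(B[1]-B[0]),'L',np.linalg.norm(T[0,:2]-B[0,:2]))
d=T[0,:2]-B[0,:2];print('side ang',np.degrees(np.arctan2(d[1],d[0])),'other',np.degrees(np.arctan2(*(M[0,:2]-B[1,:2])[::-1])),'butt',np.degrees(np.arctan2(*((B[0]-B[1])[:2])[::-1]))+90)
E_=pix(c,t3([[20,250],[230,243],[450,236]]),.03);print(E_.round(4), pix(c,t3([[490,372],[490,438]]),.03).round(4))
E
```

```text
[[ 0.4828 -0.1599  0.014 ]
 [ 0.4746 -0.116   0.014 ]] [[ 0.5747 -0.1445  0.002 ]] [[ 0.5095 -0.1092  0.009 ]]
w 0.044674832555399224 L 0.09321515469300459
side ang 9.537780473004595 other 11.077855820372411 butt 10.486870351706344
[[ 0.6045 -0.3006  0.03  ]
 [ 0.5819 -0.2089  0.03  ]
 [ 0.5586 -0.1135  0.03  ]] [[ 0.6257 -0.0796  0.03  ]
 [ 0.6628 -0.0709  0.03  ]]
```

step_arm(rows=[0,0,0,0,0,-0.044,0.24,2,5,25,0,0,0,0.24,1.5,5,25,0,0,0,0.24,1.5,5,25,0,0,0,0.24,1.5,5,25,0,0,0,0.24,1.5,5,25,0,0,0,0.24,1.5,5,25,0,0,0,0.24,1.5,5,25,0,0,0,0.24,1.5,5,25,0,0,0,0.24,0,0,10,0,0,0,0.24,0,0,0,0,0,0,0.24])

```text
time: 3.62
tool_pos: [0.459, -0.1451, 0.0547]
tool_rot: [[-0.198, 0.98, 0.007], [0.98, 0.198, -0.007], [-0.008, 0.006, -1.0]]
wrist_force: [-0.5, 0.3, -0.1]
opening: 0.238
```

```bash
python3 - <<'E'
from h import *
s=manip.get_state();print(s['tool_pos'],s['wrist_force'])
c=manip.calibration('wrist')
im=manip.grab_frame('wrist');save('w2',im)
im=manip.grab_frame('top')[140:260,230:340];save('t2',cv2.resize(im,None,fx=5,fy=5,interpolation=cv2.INTER_CUBIC))
im=manip.grab_frame('side')[190:270,210:310];save('s2',cv2.resize(im,None,fx=7,fy=7,interpolation=cv2.INTER_CUBIC))
E
```

```text
[ 0.45900895 -0.14513777  0.05471012] [-0.51143778  0.29562087 -0.11271099]
```

View pics/w2.png

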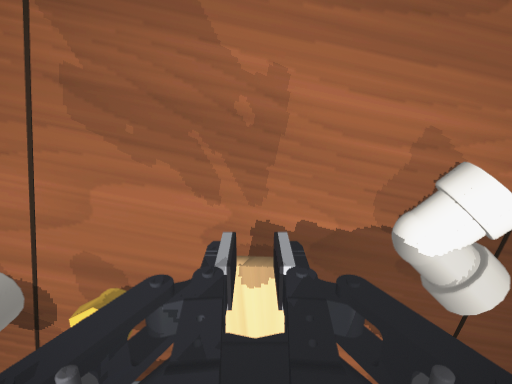

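View pics/t2.png

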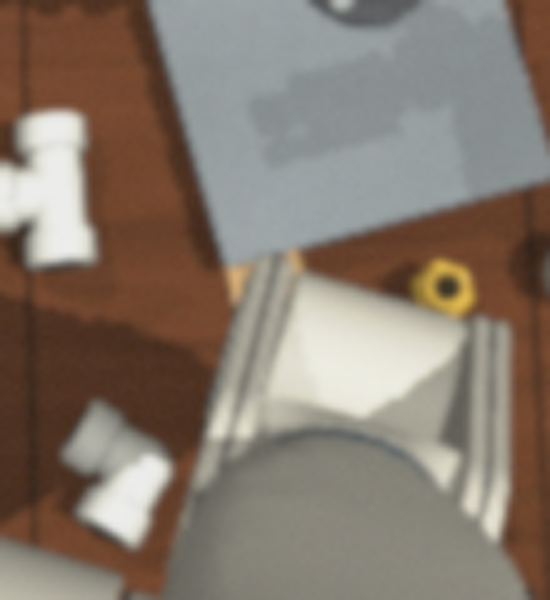

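View pics/s2.png

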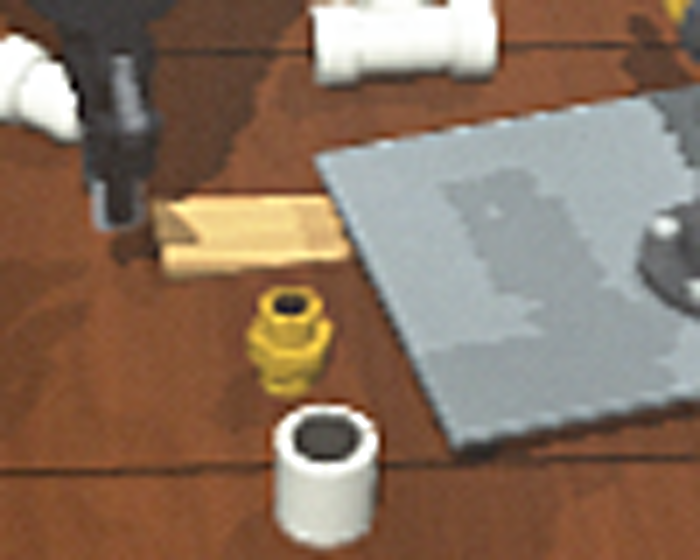

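step_arm(rows=[0,-2,9,0,0,-0.03,0.24,0,0,9,0,0,-0.03,0.24,0,0,6,0,0,0,0.24,0,0,3,0,0,0,0.24,0,0,0,0,0,0,0.24])

```text
time: 4.18
tool_pos: [0.4628, -0.1488, 0.0367]
tool_rot: [[-0.254, 0.967, 0.024], [0.967, 0.254, -0.012], [-0.018, 0.02, -1.0]]
wrist_force: [0.4, 0.3, 0.2]
opening: 0.238
```

step_arm(rows=[3,0,5,0.02,0.018,0,0.24,2,0,5,0,0,0,0.24,0,0,0,0,0,0,0.24])

```text
time: 4.43
tool_pos: [0.4629, -0.1446, 0.0286]
tool_rot: [[-0.251, 0.968, 0.003], [0.968, 0.251, -0.001], [-0.002, 0.003, -1.0]]
wrist_force: [-0.6, -0.2, -1.3]
opening: 0.245
```

step_arm(rows=[0,0,3,0,0,0,0.24,0,0,0,0,0,0,0.24])

```text
time: 4.6
tool_pos: [0.4631, -0.1447, 0.0259]
tool_rot: [[-0.251, 0.968, 0.005], [0.968, 0.251, -0.002], [-0.003, 0.004, -1.0]]
wrist_force: [-0.4, -0.5, 1.1]
opening: 0.239
```

```bash
python3 - <<'E'
from h import *
s=manip.get_state();print(s['tool_pos'],s['wrist_force'],s['tool_rot'].round(3))
im=manip.grab_frame('side')[190:270,210:310];save('s3',cv2.resize(im,None,fx=7,fy=7,interpolation=cv2.INTER_CUBIC))
E
```

```text
[ 0.46314656 -0.14465898  0.0259463 ] [-0.3901732  -0.48216861  1.08361814] [[-0.251  0.968  0.005]
 [ 0.968  0.251 -0.002]
 [-0.003  0.004 -1.   ]]
```

View pics/s3.png

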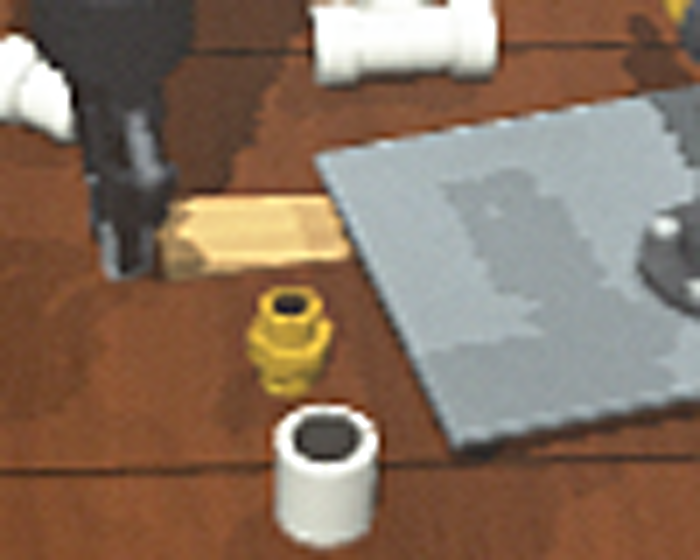

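step_arm(rows=[0,5,0,0,0,0,0.24,0,5,0,0,0,0,0.24,0,5,0,0,0,0,0.24,0,5,0,0,0,0,0.24,0,5,0,0,0,0,0.24,0,5,0,0,0,0,0.24,0,0,0,0,0,0,0.24])

```text
time: 5.23
tool_pos: [0.4961, -0.1365, 0.0268]
tool_rot: [[-0.251, 0.968, 0.007], [0.968, 0.251, -0.003], [-0.004, 0.006, -1.0]]
wrist_force: [-0.5, -0.4, -0.3]
opening: 0.241
```

```bash
python3 - <<'E'
from h import *
s=manip.get_state();print(s['tool_pos'],s['wrist_force'],s['tool_rot'].round(3))
im=manip.grab_frame('side')[190:270,210:310];save('s4',cv2.resize(im,None,fx=7,fy=7,interpolation=cv2.INTER_CUBIC))
c=manip.calibration('wrist');np.savez('pics/w4c.npz',**c)
im=manip.grab_frame('wrist');save('w4',im)
E
```

```text
[ 0.49606501 -0.13648526  0.026808  ] [-0.5486429  -0.44396827 -0.31445683] [[-0.251  0.968  0.007]
 [ 0.968  0.251 -0.003]
 [-0.004  0.006 -1.   ]]
```

View pics/s4.png

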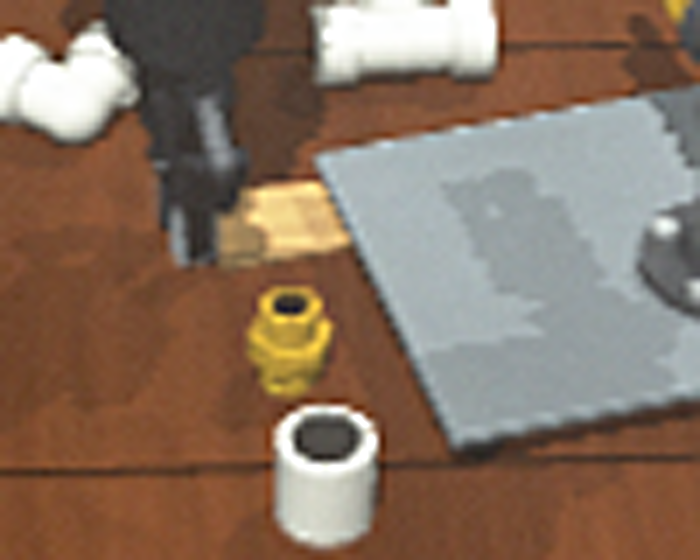

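View pics/w4.png

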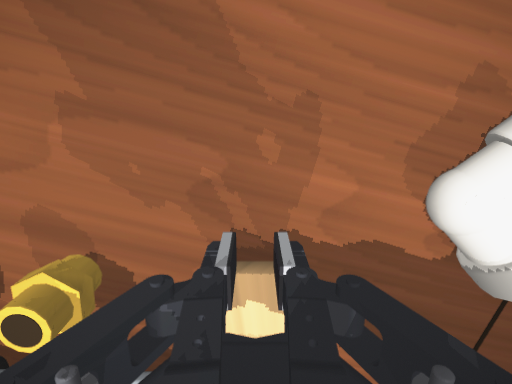

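step_arm(rows=[0,4,0.3,0,0,0,0.24,0,4,0.3,0,0,0,0.24,0,4,0.2,0,0,0,0.24,0,4,0,0,0,0,0.24,0,3,0,0,0,0,0.24,0,2,0,0,0,0,0.24,0,0,0,0,0,0,0.24])

```text
time: 5.92
tool_pos: [0.5164, -0.1306, 0.0256]
tool_rot: [[-0.25, 0.968, 0.004], [0.968, 0.25, -0.002], [-0.003, 0.003, -1.0]]
wrist_force: [-0.9, -0.1, 0.2]
opening: 0.242
```

```bash
python3 - <<'E'
from h import *
s=manip.get_state();print(s['tool_pos'],s['wrist_force'],s['tool_rot'].round(3))
im=manip.grab_frame('side')[190:270,210:310];save('s5',cv2.resize(im,None,fx=7,fy=7,interpolation=cv2.INTER_CUBIC))
E
```

```text
[ 0.5163652  -0.13058339  0.02561902] [-0.89438218 -0.11746678  0.18500284] [[-0.25   0.968  0.004]
 [ 0.968  0.25  -0.002]
 [-0.003  0.003 -1.   ]]
```

View pics/s5.png

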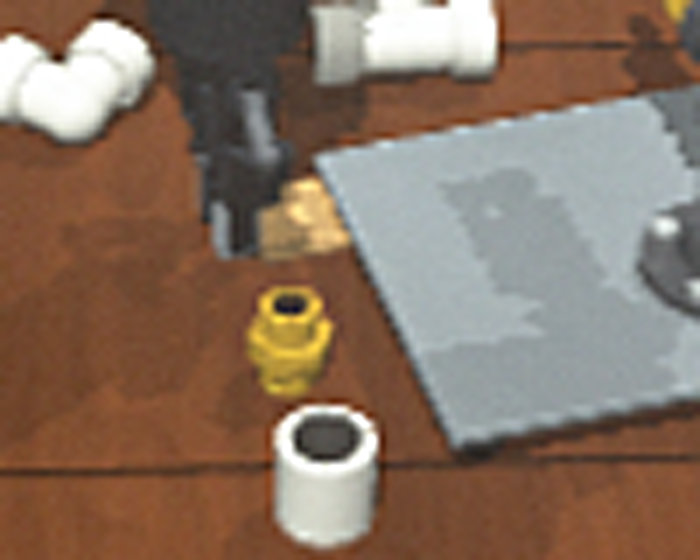

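step_arm(rows=[0,2,0,0,0,0,0.24,0,2,0,0,0,0,0.24,0,2,0,0,0,0,0.24,0,0,0,0,0,0,0.24])

```text
time: 6.3
tool_pos: [0.5219, -0.129, 0.0255]
tool_rot: [[-0.25, 0.968, 0.003], [0.968, 0.25, -0.002], [-0.002, 0.002, -1.0]]
wrist_force: [0.2, 0.6, -0.7]
opening: 0.242
```

step_arm(rows=[0,1.5,0,0,0,0,0.24,0,1.5,0,0,0,0,0.24,0,0,0,0,0,0,0.24])

```text
time: 6.55
tool_pos: [0.5234, -0.1282, 0.0254]
tool_rot: [[-0.25, 0.968, -0.001], [0.968, 0.25, -0.001], [-0.001, -0.001, -1.0]]
wrist_force: [0.3, -0.6, 1.0]
opening: 0.238
```

step_arm(rows=[0,1.5,0,0,0,0,0.24,0,0,0,0,0,0,0.24])

```text
time: 6.72
tool_pos: [0.524, -0.1278, 0.0253]
tool_rot: [[-0.25, 0.968, -0.002], [0.968, 0.25, -0.001], [-0.0, -0.003, -1.0]]
wrist_force: [-0.1, -0.4, -0.4]
opening: 0.243
```

step_arm(rows=[0,2,0,0,0,0,0.24,0,2,0,0,0,0,0.24])

```text
time: 6.88
tool_pos: [0.5253, -0.1269, 0.0251]
tool_rot: [[-0.25, 0.968, -0.008], [0.968, 0.25, -0.0], [0.002, -0.008, -1.0]]
wrist_force: [-8.2, -4.9, 6.1]
opening: 0.241
```

step_arm(rows=[0,2,0,0,0,0,0.24,0,2,0,0,0,0,0.24])

```text
time: 7.05
tool_pos: [0.5258, -0.1263, 0.0248]
tool_rot: [[-0.25, 0.968, -0.015], [0.968, 0.25, -0.0], [0.004, -0.015, -1.0]]
wrist_force: [-8.6, -5.8, 6.4]
opening: 0.237
```

step_arm(rows=[0,0,0,0,0,0,0.24])

```text
time: 7.13
tool_pos: [0.5255, -0.1264, 0.0247]
tool_rot: [[-0.25, 0.968, -0.016], [0.968, 0.25, -0.0], [0.004, -0.015, -1.0]]
wrist_force: [-1.0, -0.1, -0.0]
opening: 0.244
```

```bash
python3 - <<'E'
from h import *
s=manip.get_state();print(s['tool_pos'],s['wrist_force'],s['tool_rot'].round(3))
im=manip.grab_frame('side')[190:270,210:310];save('s6',cv2.resize(im,None,fx=7,fy=7,interpolation=cv2.INTER_CUBIC))
im=manip.grab_frame('top')[90:260,220:370];save('t6',cv2.resize(im,None,fx=3.5,fy=3.5,interpolation=cv2.INTER_CUBIC))
im=manip.grab_frame('wrist');save('w6',im)
print(manip.get_state()['wrist_force'])
E
```

```text
[ 0.52552419 -0.12642233  0.02474596] [-1.03059876 -0.07577576 -0.03735942] [[-0.25   0.968 -0.016]
 [ 0.968  0.25  -0.   ]
 [ 0.004 -0.015 -1.   ]]
[-3.09421554 -1.99076986  1.71249239]
```

View pics/s6.png

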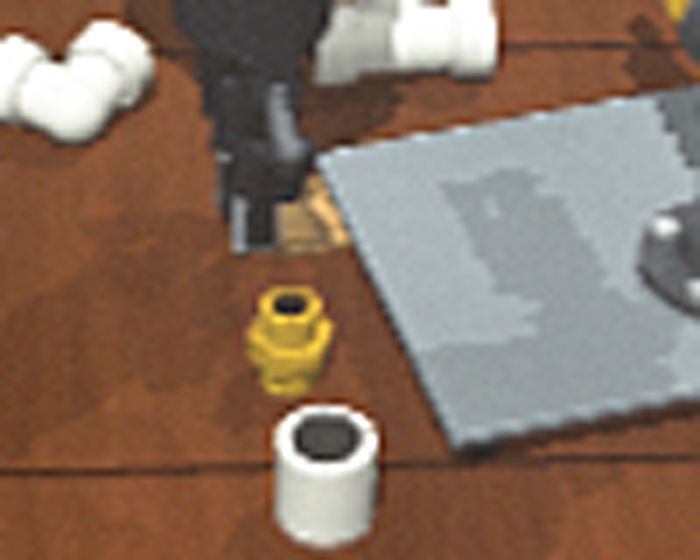

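View pics/t6.png

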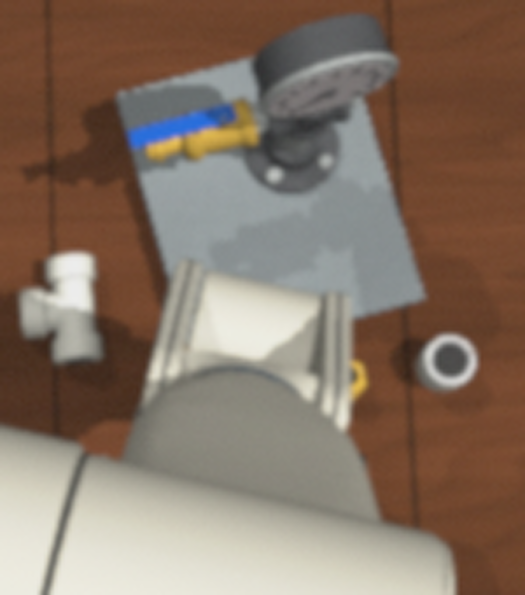

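View pics/w6.png

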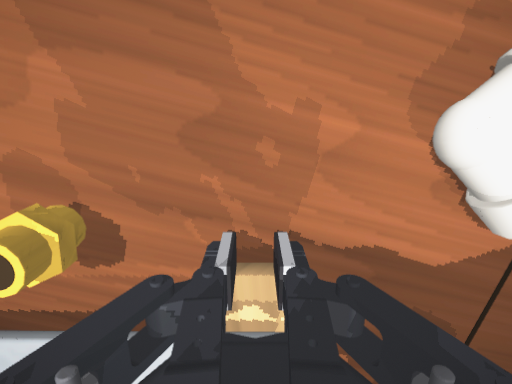

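step_arm(rows=[0,-1.5,-2,-0.015,-0.004,0,0.24,0,0,0,0,0,0,0.24,0,0,0,0,0,0,0.24])

```text
time: 7.53
tool_pos: [0.5255, -0.1266, 0.0269]
tool_rot: [[-0.25, 0.968, 0.004], [0.968, 0.25, -0.0], [-0.001, 0.004, -1.0]]
wrist_force: [-0.4, 0.5, -0.3]
opening: 0.238
```

step_arm(rows=[0,1.5,0,0,0,0,0.24,0,1.5,0,0,0,0,0.24])

```text
time: 7.7
tool_pos: [0.5259, -0.126, 0.0268]
tool_rot: [[-0.25, 0.968, -0.001], [0.968, 0.25, -0.0], [0.0, -0.001, -1.0]]
wrist_force: [-8.2, -6.3, 6.1]
opening: 0.236
```

step_arm(rows=[0,1.5,0,0,0,0,0.24])

```text
time: 7.78
tool_pos: [0.5259, -0.1258, 0.0267]
tool_rot: [[-0.25, 0.968, -0.004], [0.968, 0.25, -0.0], [0.001, -0.004, -1.0]]
wrist_force: [-7.2, -5.4, 5.5]
opening: 0.245
```

step_arm(rows=[0,-4,0,0,0,0,0.24,0,-8,0,0,0,0,0.24,0,-12,0,0,0,0,0.24,0,-12,-10,0,0,0,0.24,0,-12,-20,0,0,0,0.24,0,-12,-25,0,0,0,0.24,0,-12,-25,0,0,0,0.24,0,-12,-25,0,0,0,0.24,0,-12,-25,0,0,0,0.24,0,0,-10,0,0,0,0.1,0,0,0,0,0,0,0.0])

```text
time: 8.7
tool_pos: [0.4223, -0.1505, 0.1704]
tool_rot: [[-0.251, 0.968, -0.004], [0.968, 0.251, 0.001], [0.002, -0.003, -1.0]]
wrist_force: [0.2, 0.5, 0.0]
opening: 0.002
```

```bash
python3 - <<'E'
from h import *
s=manip.get_state();print(s['tool_pos'],s['wrist_force'],s['tool_rot'].round(3))
im=manip.grab_frame('side')[170:280,190:360];save('s7',cv2.resize(im,None,fx=4.5,fy=4.5,interpolation=cv2.INTER_CUBIC))
im=manip.grab_frame('top')[90:260,220:370];save('t7',cv2.resize(im,None,fx=3.5,fy=3.5,interpolation=cv2.INTER_CUBIC))
s=manip.get_state();c=manip.calibration('wrist');np.savez('pics/w7c.npz',**c)
im=manip.grab_frame('wrist');np.save('pics/w7.npy',im);save('w7',im)
E
```

```text
[ 0.4222804  -0.15052404  0.1704096 ] [0.15784323 0.45676891 0.02299472] [[-0.251  0.968 -0.004]
 [ 0.968  0.251  0.001]
 [ 0.002 -0.003 -1.   ]]
```

View pics/s7.png

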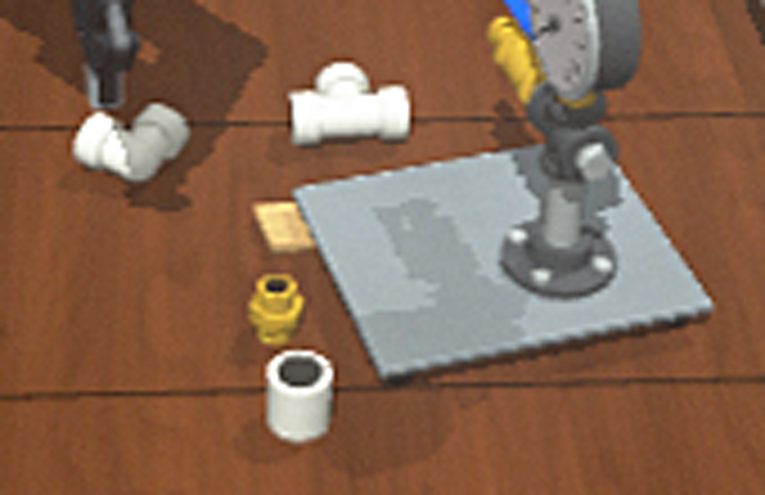

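View pics/t7.png

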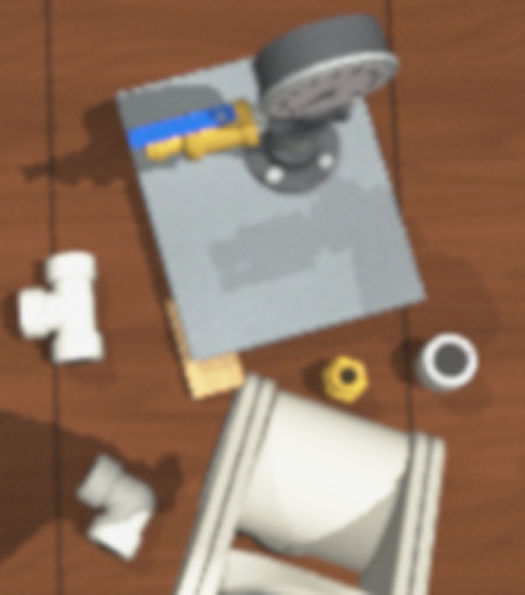

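View pics/w7.png

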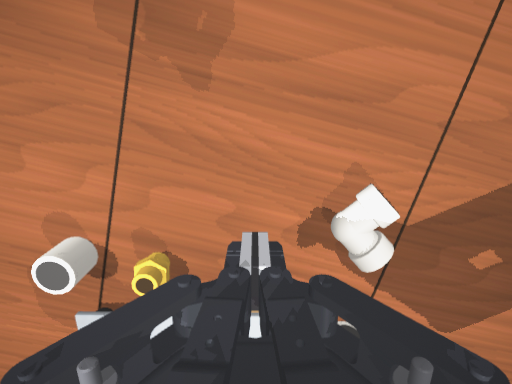

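```bash
python3 - <<'E'
from h import *
c=manip.calibration('top');cs=manip.calibration('side')
t=lambda p:(np.array(p,float)+.5)/3.5-.5+[220,90]
sd=lambda p:(np.array(p,float)+.5)/4.5-.5+[190,170]
B=pix(c,t([[195,397],[243,385]]),.014);T=pix(c,t([[167,300]]),.003);P=pix(c,t([[192,360]]),.03)[0]
print(B.round(4),T.round(4),P)
f=P[:2]+.02*np.array([.972,.235])+.02*np.array([.235,-.972])
for a in (B[0]-B[1],(T[0]-B[0])): print(np.degrees(np.arctan2(a[1],a[0])))
for ang in (12,14,16,18):
    a=np.radians(ang);ux=np.array([np.cos(a),np.sin(a)]);uy=np.array([-ux[1],ux[0]])
    Bl=B[0,:2]-.0225*uy
    for b in (B[:,:2].mean(0),Bl): d=f-b; print(ang,'x',(.045-d@ux).round(4)*-1,'y',(d@uy).round(4))
print('side butt',pix(cs,sd([[253,203],[268,243]]),.014).round(4))
im=manip.grab_frame('top')[155:215,255:300];save('t7z',cv2.resize(im,None,fx=10,fy=10,interpolation=cv2.INTER_CUBIC))
E
```

```text
[[ 0.5313 -0.1022  0.014 ]
 [ 0.5406 -0.1444  0.014 ]] [[ 0.6199 -0.081   0.003 ]] [ 0.56145936 -0.09997555  0.03      ]
102.4895830750955
13.456340681107076
12 x 0.0054 y -0.0019
12 x 0.0055 y -0.001
14 x 0.0053 y -0.0037
14 x 0.0047 y -0.0028
16 x 0.0051 y -0.0054
16 x 0.0038 y -0.0045
18 x 0.0049 y -0.0072
18 x 0.0028 y -0.0062
side butt [[ 0.5301 -0.0999  0.014 ]
 [ 0.5395 -0.1477  0.014 ]]
```

View pics/t7z.png

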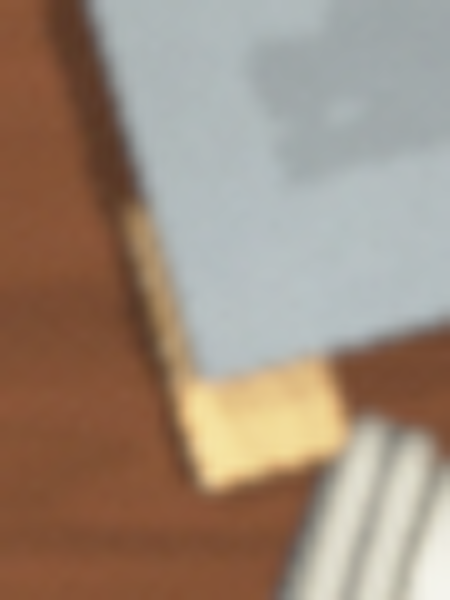

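step_arm(rows=[-1,28,0,0,0,0,0,-1,28,0,0,0,0,0,-1,28,0,0,0,0,0,-1,28,0,0,0,0,0,-1,28,0,0,0,0,0,-1,24,0,0,0,0,0,0,0,20,0,0,0,0,0,0,20,0,0,0,0,0,0,20,0,0,0,0,0,0,20,0,0,0,0,0,0,10,0,0,0,0,0,0,0,0,0,0,0])

```text
time: 9.9
tool_pos: [0.5834, -0.1066, 0.0514]
tool_rot: [[-0.256, 0.966, -0.03], [0.967, 0.256, 0.009], [0.017, -0.027, -0.999]]
wrist_force: [1.7, -2.9, 9.7]
opening: -0.0
```

step_arm(rows=[0,0,1.5,0,0,0,0,0,0,1.5,0,0,0,0])

```text
time: 10.07
tool_pos: [0.5836, -0.1067, 0.051]
tool_rot: [[-0.256, 0.966, -0.033], [0.966, 0.257, 0.009], [0.017, -0.029, -0.999]]
wrist_force: [-8.0, 1.1, 25.7]
opening: -0.0
```

step_arm(rows=[0,0,1.5,0,0,0,0,0,0,1.5,0,0,0,0])

```text
time: 10.23
tool_pos: [0.5836, -0.1067, 0.0514]
tool_rot: [[-0.257, 0.966, -0.033], [0.966, 0.257, 0.009], [0.017, -0.03, -0.999]]
wrist_force: [-4.2, 0.6, 8.5]
opening: 0.001
```

```bash
python3 - <<'E'
from h import *
s=manip.get_state();print(s['tool_pos'],s['wrist_force'])
im=manip.grab_frame('side')[170:280,190:360];save('s8',cv2.resize(im,None,fx=4.5,fy=4.5,interpolation=cv2.INTER_CUBIC))
s=manip.get_state();print(s['tool_pos'],s['wrist_force'])
E
```

```text
[ 0.5836184  -0.10674793  0.05137735] [-4.17380277  0.57248944  8.51977623]
[ 0.58361584 -0.10674387  0.05134961] [-4.50423869  0.76749376 11.36655996]
```

View pics/s8.png

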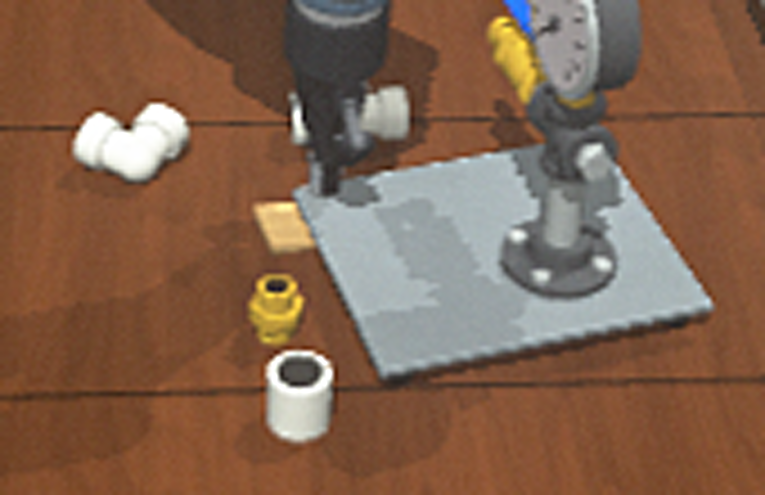

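step_arm(rows=[0,0,1,0,0,0,0,0,0,1,0,0,0,0,0,0,1,0,0,0,0])

```text
time: 10.53
tool_pos: [0.5836, -0.1068, 0.0514]
tool_rot: [[-0.257, 0.966, -0.033], [0.966, 0.257, 0.009], [0.017, -0.029, -0.999]]
wrist_force: [-4.1, 0.6, 8.0]
opening: -0.003
```

step_arm(rows=[0,0,1,0,0,0,0])

```text
time: 10.62
tool_pos: [0.5836, -0.1067, 0.0513]
tool_rot: [[-0.257, 0.966, -0.033], [0.966, 0.257, 0.009], [0.017, -0.03, -0.999]]
wrist_force: [-3.1, 0.1, 11.2]
opening: 0.003
```

The corner held steady under about 8–11 N, with one peak near 26 N. I'll lift straight off and retreat.

step_arm(rows=[0,0,-4,0,0,0,0,0,0,-10,0,0,0,0,0,0,-25,0,0,0,0,0,0,-30,0,0,0,0,0,-20,-30,0,0,0,0,0,-30,-20,0,0,0,0,0,-35,0,0,0,0,0,0,-35,0,0,0,0,0,0,-35,0,0,0,0,0,0,-30,0,0,0,0,0,0,0,0,0,0,0,0])

```text
time: 11.53
tool_pos: [0.4072, -0.157, 0.1875]
tool_rot: [[-0.261, 0.965, -0.021], [0.965, 0.261, 0.005], [0.01, -0.019, -1.0]]
wrist_force: [-0.1, -0.6, 0.0]
opening: -0.001
```

```bash
python3 - <<'E'
from h import *
s=manip.get_state();print(s['tool_pos'],s['wrist_force'])
im=manip.grab_frame('side')[170:280,190:360];save('s9',cv2.resize(im,None,fx=4.5,fy=4.5,interpolation=cv2.INTER_CUBIC))
im=manip.grab_frame('top')[90:260,220:370];save('t9',cv2.resize(im,None,fx=3.5,fy=3.5,interpolation=cv2.INTER_CUBIC))
E
```

```text
[ 0.4072434  -0.15697239  0.18751001] [-0.12454249 -0.57584025  0.0258258 ]
```

View pics/s9.png

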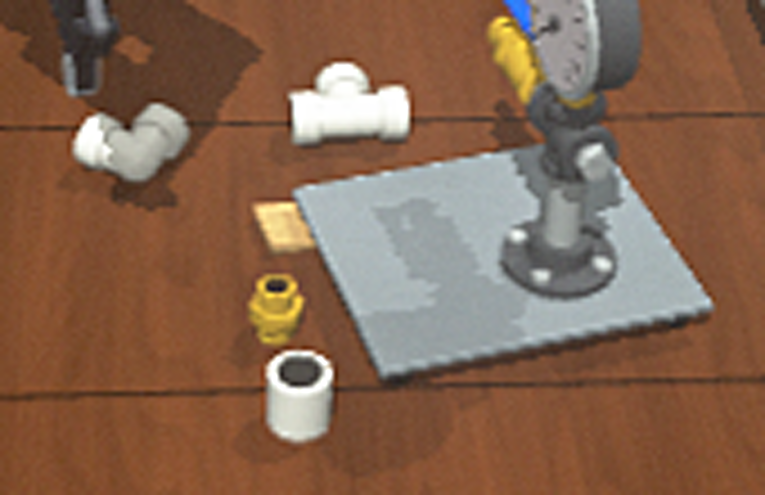

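View pics/t9.png

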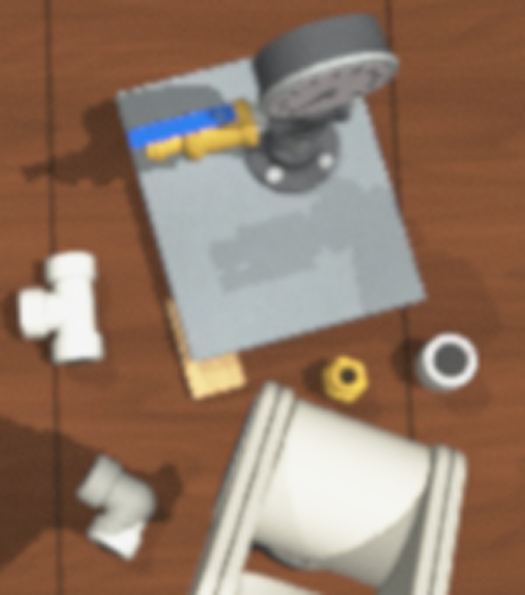

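```bash
python3 -c "
from rig import manip
print(manip.sign_off())"
```

```text
the job is handed in; nothing more can be done
None
```

The wedge is in under the bare foot and the plate corner no longer dips. I handed the job in at about 11.6 s, and no verdict was reported.

- **Wedge:** I pushed it in with two fingertips on its butt until it stuck, at about 9–10 N along the push. From the top view, the foot sits about 5 mm towards the thin end from the wedge's middle and about 3 mm off its centre line.
- **Press test:** I pressed with the shut fingertips about 8 mm from the target point, mostly at 8–11 N. The fingertip height stayed within 0.4 mm, putting the plate corner at about 29–30 mm.
- **After retreating:** The side and top views showed the wedge, the stand, and the bystanders in those views where they were before. The ball valve, tape roll and pliers were outside the cropped views, and the arm did not go near them.

Some checks were off or incomplete:
- **Press force:** One reading peaked near 26 N, above the 8–20 N given for a firm press.
- **Push force:** The last pushes also carried about 6 N vertical and 4 N sideways, which I took to be the arm flexing against the stuck wedge.
- **Camera agreement:** The wrist camera placed points about 4 mm nearer the robot than the top and side cameras did, so I relied on the other two.
- **Load on the wedge at rest:** I could not measure it. I inferred it from the push resistance and the press, and did not push again after the press to confirm it.

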